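# Stopper the leaning lamp-oil flask under the shelf

### The job

Close the white lamp-oil flask that leans on its sprung seat beneath the little shelf: lift the smaller of the two metal stoppers out of its stand, slide it into the slanted neck and press it fully home against the snug fit, firmly but gently, until its collar sits flush on the rim; then let go. Do not bump the rack, its shelf or the flask with the gripper or arm, do not force the stopper against the ceramic, and leave the big stopper, lamp saucer, bottle and tin standing where they are.

Things in the scene. Friction and masses are not known exactly. Their poses are not given: they have to be found in the camera images.
- stopper: Smaller of two aluminium stoppers, about 60 g: tapered plug 28 mm long (16 mm diameter at the tip, 22.6 at the collar), collar 34 mm diameter, 5 mm thick, above it a straight round knob 22 mm diameter, 40 mm tall. Origin on the axis at the collar's underside; z from plug to knob. Starts upright in its stand, collar on the rim, 38 mm above the table.
- stand: Round wooden stand (fixed) in which the small stopper waits: 48 mm diameter at the foot, 38 mm tall, 28 mm diameter opening at the top. Origin at the centre of its underside, z up.
- flask: White ceramic flask leaning 33 degrees in the rack, neck up on the robot's side; body 64 mm diameter, 128 mm long. It rides on a spring: pushed along its axis it yields from about 1.3 N, 0.45 N more per mm, up to 30 mm, and comes back. Neck 33 mm across; bore 25 mm at the rim tapering to 19, 35 mm deep, 1 mm play round the seated plug. Origin: centre of bottom; z along the axis to the mouth.
- mouth (a point): Centre of the flask's rim plane, moving with the flask; z points out along the neck's axis. Home: stopper origin here, z along this z, collar on the rim. Three sprung rubber nubs inside the neck, 8 mm below the rim, grip the plug: over about its last 20 mm it must be pushed, with roughly 5 to 12 N (unknown friction), while the flask gives way; then it stays by itself.
- rack: White plastic fixed rack: 200 x 150 mm base, cradle, two rear posts with a perforated shelf whose underside is 296 mm above the table. Origin on the table, z up, x away from the neck's side: here the rim centre at rest is at x -25, y 0, z 167 mm; the shelf covers x -12 to 130, y -75 to 75. It blocks a gripper from straight above; along the neck axis the way is free.
- big_stopper: The bigger aluminium stopper, which does not fit: collar 44 mm diameter, knob 32 mm diameter and 46 mm tall; upright in a similar stand of 58 mm diameter and 38 mm height. Origin at the underside of the collar.
- diya: Terracotta lamp saucer, 72 mm diameter, 24 mm tall, loose; origin at the centre of its underside.
- blue_bottle: Blue plastic bottle with twist cap, 64 mm diameter, 190 mm tall, loose; origin at the centre of its underside.
- tin: Round aluminium tin with lid, 67 mm diameter, 38 mm tall, loose; origin at the centre of its underside.

How it is judged:
By the outcome, as a careful person would: the job done as asked, in the order asked, and still so for the second after the job is handed in, with the robot touching nothing.
It also fails if it takes over 43 s, if anything falls off the work surface, if the arm or the gripper's body presses on something with over 40 N, if the wrist force passes 120 N, or if a joint passes its speed limit or range.

### The arm

A 7-joint arm with a two-finger parallel gripper is mounted at the origin on the work surface. World frame = base frame: x ahead of the robot, y to its left, z up, the work surface at z = 0. Lengths are in m, angles in rad, forces in N, time in s.
With the tool pointing down it reaches from about 0.35 to 0.775 m from the base axis. Payload 3.1 kg.
Tool frame: the origin (TCP) lies midway between the tips of the shut fingers; the grasp point (between the pads) lies 19 mm behind it (ctrl.grip_depth is the distance from the TCP to the grasp point, in m); z points along the fingers, y is the line along which they close (so a half turn about z gives the same grasp; the last joint's range is limited). The gripper opens to 85 mm and grips with 20 to 120 N. Pads are 22 mm wide; open, the fingers measure 114 mm over their backs; the gripper's body (76 mm by 85 mm) begins 54 mm behind the grasp point. The pads swing forward as they close: fully open they stand 13 mm farther back than shut.
Start: joints at [-0.042, 0.311, 0.014, 1.512, -0.004, 1.319, -0.027], TCP at [0.55, 0, 0.21] pointing down, gripper open.
Joint ranges: [-2.7, 2.7], [-0.3, 1.91], [-1.27, 1.3], [0.12, 2.57], [-1.44, 4.58], [0.2, 2.03], [-3.05, 3.05]. Speed limits (rad/s): [2.79, 2.79, 3.14, 3.14, 3.14, 3.14, 3.14].

### API

Orientations are given as a 3x3 rotation matrix whose columns are the frame's x, y, z axes.
In Python, from workcell import readout, eyes, sign_off, ctrl gives the robot as it stands.
- The arm moves only by the shell command python3 -m handwheel 'ROWS' [FORCE]. ROWS is JSON, a list of rows, each a list of 3 entries, a list of its own where there are three numbers: the shift along the world's x, y, z as a fraction of full scale, then the turn, a rotation vector about the world's x, y, z as a fraction of full scale, then the opening, from -1 (shut) to 1 (fully open). A call has 1 to 20 rows; each row shifts and turns the commanded pose from where the row before left it; what a row does not reach is not made up. Full scale, the value 1, is 0.75 m for a shift and 0.15 rad for a turn. A row lasts 1/8 s, in which the tool goes at most 62.5 mm and 10.7 degrees, less where a joint would pass 70% of its speed; a pose out of reach is approached as far as the arm can. A call with a number of a shift or a turn outside -1 to 1 is refused whole. A call with a gripper value outside its range is refused whole. The fingers move at their own pace and stop on an object; FORCE is the grip in N (left out, the last holds). Time passes only in rows, so rows that do not move let the fingers close. It gives the time, the measured TCP pose, the force, the opening and the grip force at its end, in the units of the state.
- readout.sense(): the state, without advancing time (a new reading comes with each control period).
- eyes.read_camera(name): name is "scene" or "side" or "wrist"; returns a dict with "color" (384x512x3 uint8, blue, green, red), "fx", "fy", "cx", "cy" (pixels), "R" (3x3) and "t" (3): a world point X has camera coordinates R X + t; the wrist camera has in their place "hand_eye" (4x4, takes a point from camera to tool coordinates, whose origin is the TCP and whose axes are the flange's). Camera axes: x right, y down, z forward; pixel columns grow to the right and rows downward; lengths in m; the calibration is good to about 2 mm. A picture is of the moment at which its call begins: read the wrist's pose just before it. There is no depth.
- sign_off(): hands the job in; it is judged then, once.
The state is a dict: "time": time; "qpos": joint angles; "dq": joint speeds; "joint_torque": joint torques, N m; "tcp_pos": TCP position; "eef_rot": TCP orientation; "wrist_force": force on the tool from outside, world axes, zero at the start; "ft_torque": the same for the moment, N m; "finger_gap": finger opening in m; "finger_force": force on a finger pad.
Only numpy, scipy, OpenCV 4.12 (cv2) and the standard library are available. Lean on these libraries where they do the work, as an engineer would, in place of code of your own. Each camera call takes 0.05 s, during which the arm holds its last target. There are 200 camera calls.

## Working session

There is one attempt and no reset: what is moved stays moved. The work goes in short steps, Python scripts to look and compute and a shell command to move; the robot and the scene stay as the last step left them, time stands still between calls to the robot, and variables do not carry over. Pictures are saved under pics/ and viewed, at most 10 in all, crops included, and the job is handed in when it is done.

```bash
ls; mkdir -p pics; python3 - <<'E'
from workcell import readout, eyes, ctrl
import cv2, numpy as np
s=readout.sense(); print(s['time'],s['tcp_pos'],np.round(s['eef_rot'],3),ctrl.grip_depth,s['finger_gap'])
for n in ['scene','side']:
    c=eyes.read_camera(n); cv2.imwrite(f'pics/{n}0.png',c['color']); print(n,c['fx'],c['fy'],c['cx'],c['cy'],np.round(c['R'],4).tolist(),np.round(c['t'],4))
    np.savez(f'{n}0.npz',**c)
c=eyes.read_camera('wrist');print(c['hand_eye'],c['fx']);cv2.imwrite('pics/wrist0.png',c['color'])
E
```

```text
pics
0.0 [5.49230294e-01 9.90501166e-06 2.09204976e-01] [[-0.     1.    -0.002]
 [ 1.     0.    -0.   ]
 [-0.    -0.002 -1.   ]] 0.0187 0.08540216532868947
scene 353.774810879648 353.774810879648 251.93906301223993 194.66287219982823 [[-0.8145, 0.58, -0.0161], [0.4321, 0.5878, -0.6839], [-0.3872, -0.564, -0.7294]] [ 0.4199 -0.1886  1.0529]
side 380.91368588754176 380.91368588754176 253.8715698420851 185.92326329940911 [[0.8992, -0.4375, -0.0025], [-0.2296, -0.4668, -0.854], [0.3725, 0.7685, -0.5202]] [-0.4767  0.2464  0.7461]
[[ 4.32619901e-04 -9.66044365e-01 -2.58375884e-01  6.34851589e-02]
 [ 9.99999571e-01  2.06435433e-04  9.02537517e-04 -1.10995830e-04]
 [-8.18553345e-04 -2.58376164e-01  9.66044040e-01 -1.64580734e-01]
 [ 0.00000000e+00  0.00000000e+00  0.00000000e+00  1.00000000e+00]] 310.18799222586136
```

View pics/scene0.png

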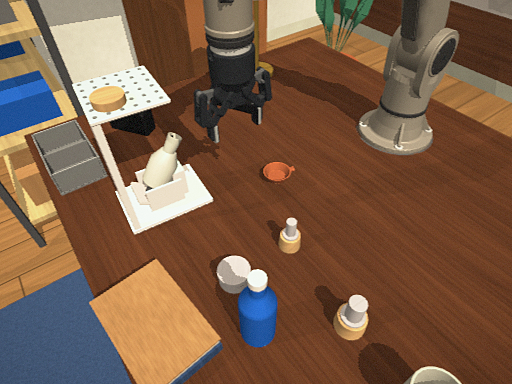

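View pics/side0.png

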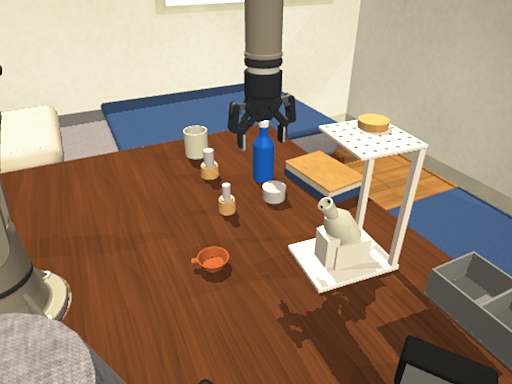

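The scene view shows the small stopper at about (291,235), the big one at (352,318), the flask mouth at about (174,138) and the rack base corners. In the side view the small stopper is at (227,200) and the mouth at (326,203). I'll zoom in on both.

```bash
python3 - <<'E'
import cv2, numpy as np
a=cv2.imread('pics/scene0.png');b=cv2.imread('pics/side0.png')
def cr(i,x,y,w,h,k): return cv2.resize(i[y:y+h,x:x+w],None,fx=k,fy=k,interpolation=cv2.INTER_NEAREST)
top=np.hstack([cr(a,110,120,110,110,3.6364),cr(b,285,190,110,110,3.6364)])
bot=np.hstack([cr(a,271,211,40,20*2,5),cr(b,207,176,40,40,5),cr(a,155,125,40,40,5),cr(b,310,190,40,40,5)])
cv2.imwrite('pics/m.png',np.vstack([top,bot]));print(top.shape,bot.shape)
E
```

```text
(400, 800, 3) (200, 800, 3)
```

View pics/m.png

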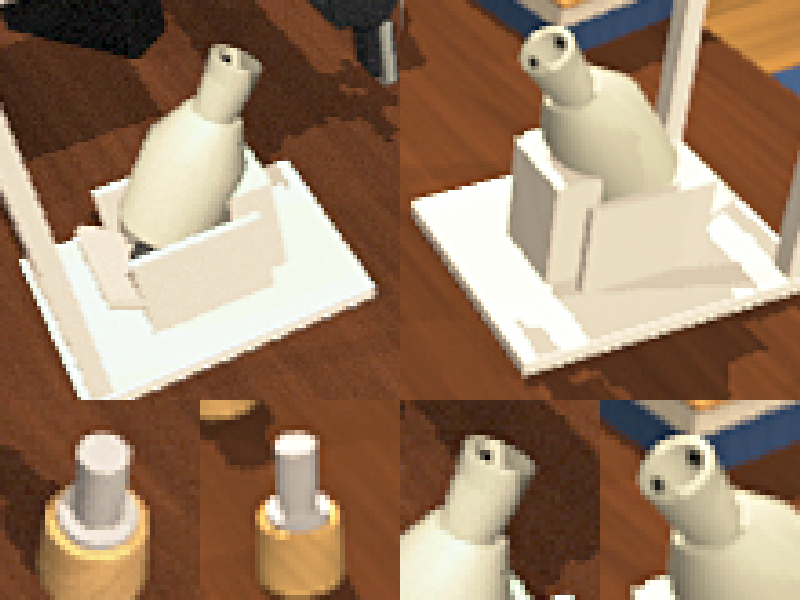

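```bash
cat > h.py <<'E'
import numpy as np
class Cam:
    def __init__(s,n):
        c=np.load(n); s.f,s.cx,s.cy,s.R,s.t=float(c['fx']),float(c['cx']),float(c['cy']),c['R'],c['t']; s.C=-s.R.T@s.t
    def ray(s,p):
        d=s.R.T@np.array([(p[0]-s.cx)/s.f,(p[1]-s.cy)/s.f,1]); return d/np.linalg.norm(d)
    def plane(s,p,z): d=s.ray(p); return s.C+d*(z-s.C[2])/d[2]
    def proj(s,X): q=s.R@X+s.t; return s.f*q[:2]/q[2]+[s.cx,s.cy]
A,B=Cam('scene0.npz'),Cam('side0.npz')
def tri(p,q):
    M=np.zeros((3,3));b=np.zeros(3);
    for c,x in((A,p),(B,q)):
        d=c.ray(x);P=np.eye(3)-np.outer(d,d);M+=P;b+=P@c.C
    X=np.linalg.solve(M,b); return X, A.proj(X)-p, B.proj(X)-q
E
python3 - <<'E'
from h import *
np.set_printoptions(precision=4,suppress=True)
k=3.6364
bs=lambda x,y:(110+x/k-.5,120+y/k-.5)
bd=lambda x,y:(285+(x-400)/k-.5,190+y/k-.5)
print('cams',A.C,B.C)
for n,p,q,z in [('knobtop',(271+103/5-.5,211+43/5-.5),(207+97/5-.5,176+40/5-.5),.083),
 ('mouth',(155+99/5-.5,125+52/5-.5),(310+79/5-.5,190+67/5-.5),.167),
 ('baseR',bs(376,290),bd(412,203),.008),('baseT',bs(285,162),bd(524,372),.008)]:
    print(n,*tri(p,q),'planes',A.plane(p,z),B.plane(q,z))
print('baseRt',B.plane((396,265),.008), 'scene bl',A.plane(bs(22,262),.008),A.plane(bs(85,400),.008))
E
```

```text
cams [0.8311 0.4612 0.6457] [ 0.2073 -0.6669  0.5973]
knobtop [0.5115 0.1311 0.0871] [-0.7405  0.1805] [-0.5798 -0.1225] planes [0.5076 0.1293 0.083 ] [0.515  0.1362 0.083 ]
mouth [ 0.6125 -0.1568  0.1694] [-0.6139 -0.0682] [-0.6622  0.1058] planes [ 0.6104 -0.1589  0.167 ] [ 0.6161 -0.1543  0.167 ]
baseR [ 0.5806 -0.0756  0.0095] [-0.6928  0.032 ] [-0.7154  0.0109] planes [ 0.5785 -0.076   0.008 ] [ 0.5831 -0.0748  0.008 ]
baseT [ 0.5662 -0.2276  0.0074] [-0.0809 -0.0032] [-0.1061  0.0078] planes [ 0.5663 -0.2268  0.008 ] [ 0.5661 -0.2281  0.008 ]
baseRt [ 0.7644 -0.238   0.008 ] scene bl [ 0.7627 -0.2437  0.008 ] [ 0.7743 -0.104   0.008 ]
```

```bash
python3 -m handwheel '[[[-0.0127,0.0437,0],[0,0,0],1],[[-0.0127,0.0437,0],[0,0,0],1],[[-0.0127,0.0437,0],[0,0,0],1],[[-0.0127,0.0437,0],[0,0,0],1],[[0,0,0],[0,0,0],1],[[0,0,0],[0,0,0],1]]'
cat >> h.py <<'E'
def wrist(name):
    from workcell import readout,eyes
    import cv2
    s=readout.sense(); c=eyes.read_camera('wrist'); cv2.imwrite(f'pics/{name}.png',c['color'])
    T=np.eye(4);T[:3,:3]=s['eef_rot'];T[:3,3]=s['tcp_pos'];T=T@c['hand_eye']
    R=T[:3,:3].T; np.savez(f'{name}.npz',fx=c['fx'],cx=c['cx'],cy=c['cy'],R=R,t=-R@T[:3,3]); return s,Cam(f'{name}.npz')
E
python3 - <<'E'
from h import *
s,W=wrist('w1'); print(s['time'],s['tcp_pos'],s['wrist_force']); print(W.C,W.proj(np.array([.5115,.1311,.083])))
E
```

```text
time: 0.9
tcp_pos: [0.512, 0.1301, 0.21]
eef_rot: [[0.0, 1.0, -0.0], [1.0, -0.0, -0.001], [-0.001, -0.0, -1.0]]
wrist_force: [-0.2, -0.6, 0.0]
finger_gap: 0.0851
finger_force: 0.0
0.9 [0.51199072 0.13012948 0.21002918] [-0.19179648 -0.57299625  0.00092006]
[0.5119609  0.1938201  0.37452826] [257.34847086 174.80907087]
```

View pics/w1.png

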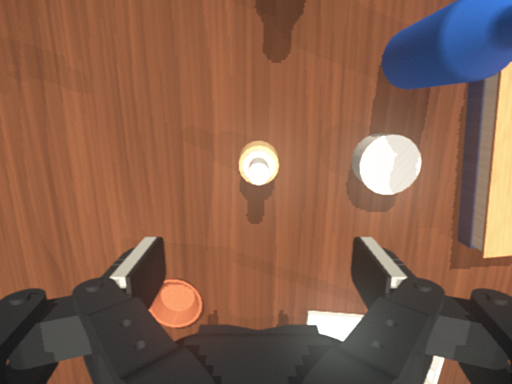

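The wrist view shows the stopper in its stand at about (259,163), the tin at (388,163), the diya at (178,302) and the bottle at upper right. I'll measure the stopper by mask.

```bash
python3 - <<'E'
from h import *
import cv2
np.set_printoptions(precision=4,suppress=True)
W=Cam('w1.npz'); im=cv2.imread('pics/w1.png')
hsv=cv2.cvtColor(im,cv2.COLOR_BGR2HSV)
def blob(m,n):
    m=m.astype(np.uint8); m[:130]=0;m[200:]=0;m[:,:225]=0;m[:,295:]=0
    cs,_=cv2.findContours(m,cv2.RETR_EXTERNAL,cv2.CHAIN_APPROX_NONE);c=max(cs,key=cv2.contourArea)
    print(n,cv2.minEnclosingCircle(c),cv2.fitEllipse(c),cv2.boundingRect(c));return cv2.fitEllipse(c)[0]
g=blob((hsv[...,1]<60)&(hsv[...,2]>110),'metal'); st=blob(((hsv[...,2]>150)),'stand')
for z in(.083,.043,.038):print(z,W.plane(g,z),W.plane(st,z))
cv2.imwrite('pics/c1.png',cv2.resize(im[135:195,225:295],None,fx=8,fy=8,interpolation=cv2.INTER_NEAREST))
E
```

```text
metal ((259.0, 165.5), 19.52572250366211) ((259.23138427734375, 165.10446166992188), (33.71660614013672, 37.33528137207031), 12.07184886932373) (242, 146, 36, 40)
stand ((259.5, 164.5), 48.79046630859375) ((259.7481384277344, 162.50062561035156), (78.28025817871094, 81.69876861572266), 94.5014877319336) (225, 130, 70, 70)
0.083 [0.5133 0.1405 0.083 ] [0.5138 0.143  0.083 ]
0.043 [0.5135 0.1332 0.043 ] [0.514  0.1361 0.043 ]
0.038 [0.5135 0.1323 0.038 ] [0.5141 0.1352 0.038 ]
```

View pics/c1.png

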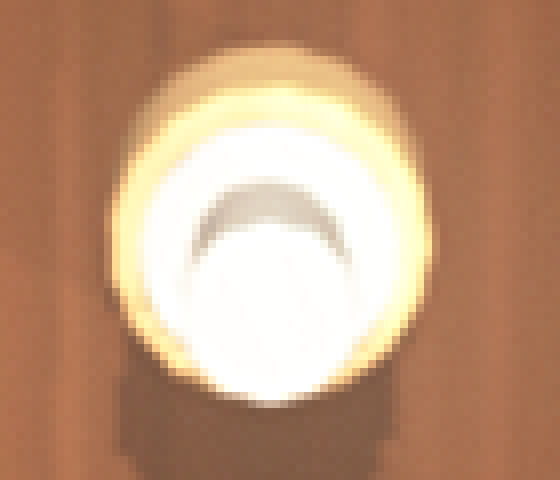

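Wrist and room cameras agree: the stopper is at (0.5124, 0.1322). Next I descend and grip.

```bash
python3 -m handwheel '[[[0.0006,0.0028,-0.0427],[0,0,0],1],[[0,0,-0.0427],[0,0,0],1],[[0,0,-0.0427],[0,0,0],1],[[0,0,-0.0427],[0,0,0],1],[[0,0,-0.0427],[0,0,0],1],[[0,0,0],[0,0,0],1],[[0,0,0],[0,0,0],-1],[[0,0,0],[0,0,0],-1],[[0,0,0],[0,0,0],-1],[[0,0,0],[0,0,0],-1],[[0,0,0],[0,0,0],-1],[[0,0,0],[0,0,0],-1]]' 60
```

```text
time: 2.45
tcp_pos: [0.5129, 0.1335, 0.0513]
eef_rot: [[-0.0, 1.0, 0.001], [1.0, 0.0, 0.0], [0.0, 0.001, -1.0]]
wrist_force: [-1.5, -0.4, 5.7]
finger_gap: 0.0187
finger_force: 58.5
```

```bash
python3 -m handwheel '[[[0,0,0.01],[0,0,0],-1],[[0,0,0.04],[0,0,0],-1],[[0,0,0.06],[0,0,0],-1],[[0,0,0.06],[0,0,0],-1],[[0,0,0.06],[0,0,0],-1],[[0,0,0.06],[0,0,0],-1],[[0,0,0],[0,0,0],-1],[[0,0,0],[0,0,0],-1]]'
python3 - <<'E'
from h import *
from workcell import eyes
import cv2
s,W=wrist('w2'); print(s['tcp_pos'])
o=[cv2.imread('pics/w2.png')]
for n,c in (('scene',A),('side',B)):
    d=eyes.read_camera(n); cv2.imwrite(f'pics/{n}2.png',d['color'])
    p=c.proj(s['tcp_pos']); print(n,p); o.append(d['color'])
    q=p.astype(int); x0,y0=q[0]-32,q[1]-25
    o[-1]=cv2.resize(d['color'][y0:y0+60,x0:x0+64],(384,360),interpolation=cv2.INTER_NEAREST);print(x0,y0)
w=cv2.resize(o[0][150:384,130:380],None,fx=1,fy=1)
w=cv2.resize(w,(256,240))
cv2.imwrite('pics/m2.png',np.vstack([np.hstack(o[1:]),np.hstack([w,np.zeros((240,512,3),np.uint8)])]))
E
```

```text
time: 3.45
tcp_pos: [0.5118, 0.1331, 0.2669]
eef_rot: [[-0.0, 1.0, -0.001], [1.0, 0.0, -0.0], [-0.0, -0.001, -1.0]]
wrist_force: [-1.1, -0.1, -1.3]
finger_gap: 0.019
finger_force: 58.8
[0.51180211 0.13307252 0.26687317]
scene [297.82269685 151.25625901]
265 126
side [221.97598776 117.71998916]
189 92
```

View pics/m2.png

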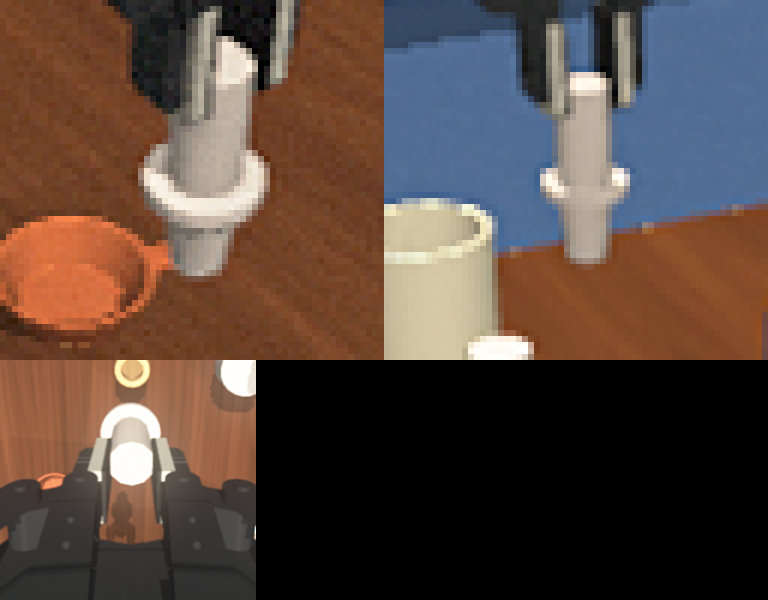

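The stopper is held by the upper part of its knob, with the collar centre at scene tile (204,185) and side tile (585,185). I'll triangulate its axis and the flask's target.

```bash
python3 - <<'E'
from h import *
np.set_printoptions(precision=4,suppress=True)
a=lambda x,y:(265+x/6-.5,126+y/6-.5)
b=lambda x,y:(189+(x-384)/6-.5,92+y/6-.5)
for n,p,q in [('tip',(201,264),(586,254)),('collar',(204.5,186),(585,184)),('top',(235,58),(587,80))]:
    print(n,*tri(a(*p),b(*q)))
# nominal: project a vertical stopper at candidate pose
X=np.array([.5118,.1331,.2669])
for dz in(-.040,-.010,.033): 
    P=X+[0,0,dz]; print(dz,(A.proj(P)-[265-.5,126-.5])*6,(B.proj(P)-[189-.5,92-.5])*6+[384,0])
E
```

```text
tip [0.5099 0.1348 0.2257] [-0.5549  0.1768] [-0.3995 -0.1178]
collar [0.511  0.1343 0.2556] [-0.4391  0.1494] [-0.3099 -0.0984]
top [0.511  0.136  0.2993] [-2.6444  1.0161] [-1.795  -0.6669]
-0.04 [189.1597 261.4402] [589.3978 251.2553]
-0.01 [197.2008 182.231 ] [585.9855 181.144 ]
0.033 [209.8204  57.9202] [580.8842  76.3292]
```

```bash
cat >> h.py <<'E'
yaw=-np.deg2rad(5)
def Rt(yaw=yaw,lean=33):
    l=np.deg2rad(lean); ex=np.array([np.cos(yaw),np.sin(yaw),0]);n=-np.sin(l)*ex+np.array([0,0,np.cos(l)])
    x=np.array([-np.sin(yaw),np.cos(yaw),0]); return np.column_stack([x,np.cross(-n,x),-n])
E
python3 - <<'E'
from h import *
from scipy.spatial.transform import Rotation as Ro
R0=np.array([[0,1,0],[1,0,0],[0,0,-1.]])
print(Ro.from_matrix(Rt()@R0.T).as_rotvec()/.15)
E
```

```text
[-0.16753839 -3.83726002 -0.56560013]
```

```bash
python3 -m handwheel '[[[0.0075,-0.0474,-0.0022],[-0.021,-0.48,-0.071],-1],[[0.0075,-0.0474,-0.0022],[-0.021,-0.48,-0.071],-1],[[0.0075,-0.0474,-0.0022],[-0.021,-0.48,-0.071],-1],[[0.0075,-0.0474,-0.0022],[-0.021,-0.48,-0.071],-1],[[0.0075,-0.0474,-0.0022],[-0.021,-0.48,-0.071],-1],[[0.0075,-0.0474,-0.0022],[-0.021,-0.48,-0.071],-1],[[0.0075,-0.0474,-0.0022],[-0.021,-0.48,-0.071],-1],[[0.0075,-0.0474,-0.0022],[-0.021,-0.48,-0.071],-1],[[0,0,0],[0,0,0],-1],[[0,0,0],[0,0,0],-1],[[0,0,0],[0,0,0],-1]]'
python3 - <<'E'
from h import *
from workcell import eyes,readout
import cv2
s,W=wrist('w3'); print(s['tcp_pos'],s['eef_rot']-Rt())
o=[cv2.resize(cv2.imread('pics/w3.png')[140:340,156:356],(266,266))]
M=np.array([.613,-.156,.167]);print(W.proj(M))
for n,c in (('scene',A),('side',B)):
    d=eyes.read_camera(n)['color']; cv2.imwrite(f'pics/{n}3.png',d)
    q=c.proj((s['tcp_pos']+M)/2).astype(int); x0,y0=q[0]-40,q[1]-35; print(n,x0,y0)
    o.append(cv2.resize(d[y0:y0+66,x0:x0+80],(400,330),interpolation=cv2.INTER_NEAREST))
z=np.zeros((266,534,3),np.uint8)
cv2.imwrite('pics/m3.png',np.vstack([np.hstack(o[1:]),np.hstack([o[0],z])]))
E
```

```text
time: 4.97
tcp_pos: [0.5578, -0.1495, 0.2543]
eef_rot: [[0.085, 0.836, 0.542], [0.996, -0.071, -0.046], [0.0, 0.544, -0.839]]
wrist_force: [0.4, -0.9, -0.1]
finger_gap: 0.0192
finger_force: 58.9
[ 0.557759   -0.14950242  0.25429394] [[-2.46074333e-03  3.20301835e-04 -1.03622122e-04]
 [ 2.12224362e-04  2.02747393e-03  1.39610864e-03]
 [ 4.42590069e-05 -2.23154983e-04 -1.44875171e-04]]
[256.06424198 183.72411308]
scene 142 80
side 273 152
```

View pics/m3.png

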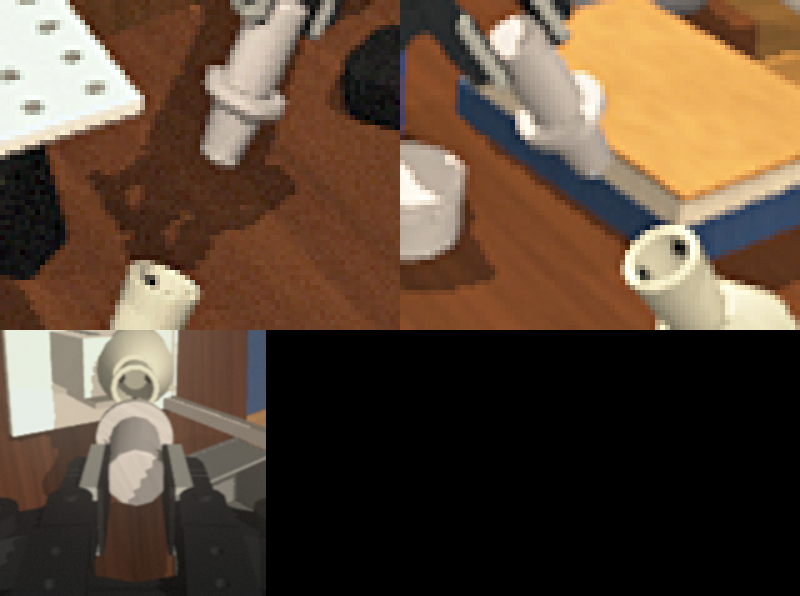

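The wrist tile shows the mouth just beyond the stopper at about (135,383), close to the prediction of (133,388). In the scene and side tiles the stopper points nearly at the mouth. I'll quantify that.

```bash
python3 - <<'E'
from h import *
np.set_printoptions(precision=4,suppress=True)
a=lambda x,y:(142+x/5-.5,80+y/5-.5)
b=lambda x,y:(273+(x-400)/5-.5,152+y/5-.5)
tcp=np.array([0.5578,-0.1495,0.2543]); R=Rt(np.deg2rad(-4.85))
P={}
for n,p,q in [('tip',(219,157),(594,168)),('collar',(244.5,95),(561,108)),('mouth',(166,277),(663,260))]:
    P[n],e1,e2=tri(a(*p),b(*q)); print(n,P[n],e1,e2)
r=lambda v:R.T@v
print('tool frame: tip-tcp',r(P['tip']-tcp)*1e3,'collar-tcp',r(P['collar']-tcp)*1e3,'mouth-collar',r(P['mouth']-P['collar'])*1e3,'mouth-tcp',r(P['mouth']-tcp)*1e3)
W=Cam('w3.npz')
# where nominal things would appear
for d in (.0135,.0415): 
    X=tcp+R[:,2]*d; print(d,(A.proj(X)-[141.5,79.5])*5,(B.proj(X)-[272.5,151.5])*5+[400,0])
import cv2
im=cv2.imread('pics/w3.png');cv2.imwrite('pics/c3.png',cv2.resize(im[150:260,196:316],(720,660))[:600])
E
```

```text
tip [ 0.5775 -0.1536  0.2189] [-0.324  -0.0274] [-0.3568  0.046 ]
collar [ 0.5636 -0.1486  0.2462] [-0.3752 -0.0262] [-0.4134  0.0467]
mouth [ 0.6115 -0.1575  0.1686] [-0.6744 -0.0741] [-0.7293  0.1154]
tool frame: tip-tcp [-2.4153 -2.4965 40.5527] collar-tcp [1.3665 0.3577 9.832 ] mouth-collar [-4.7655 -1.6411 91.5625] mouth-tcp [ -3.399   -1.2834 101.3945]
0.0135 [238.7005 101.4221] [564.0866 116.6862]
0.0415 [213.7588 160.2983] [595.3393 162.6545]
```

View pics/c3.png

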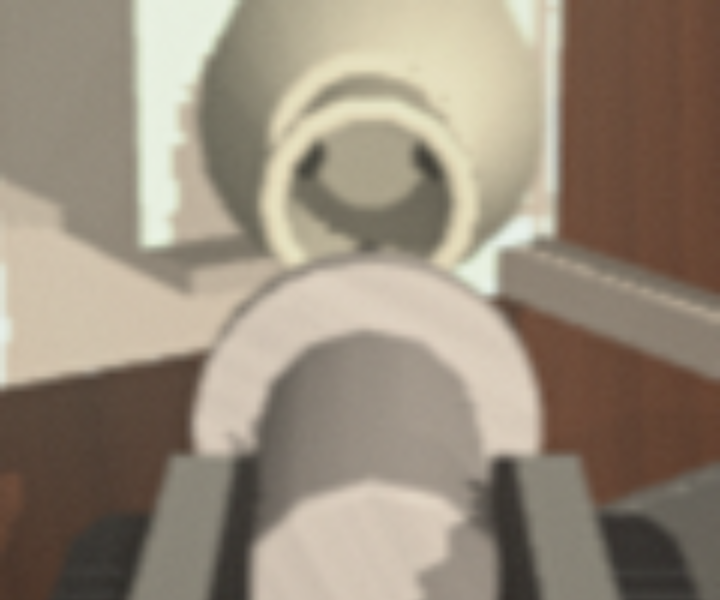

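The wrist crop shows the rim ellipse centred at about (368,201) and the collar at about (367,428), both in crop pixels. I'll cast these rays in the tool frame.

```bash
python3 - <<'E'
from h import *
np.set_printoptions(precision=2,suppress=True)
W=Cam('w3.npz'); tcp=np.array([0.557759,-0.1495024,0.254294]); R=Rt(np.deg2rad(-4.85))
px=lambda x,y:(196+x/6-.5,150+y/6-.5)
def cast(p,z): # tool plane
    C=R.T@(W.C-tcp); d=R.T@W.ray(p); return (C+d*(z-C[2])/d[2])*1e3
print('cx',W.cx,'M tool',R.T@(np.array([.613,-.156,.167])-tcp)*1e3)
for zm in(.100,.1035,.106):
    print('mouth',zm,[cast(px(*p),zm) for p in((368.5,201),(368.5,95),(260,195),(477,195))])
for zc in(.0065,.0085,.0105): print('collar',zc,[cast(px(*p),zc) for p in((367,258),(192,420),(542,420))])
print('knobtop',[cast(px(*p),-.0315) for p in((372,482),(248,590),(497,590))])
E
```

```text
cx 257.98618706891955 M tool [ -1.8   -0.92 103.49]
mouth 0.1 [array([ -0.3 ,  -0.15, 100.  ]), array([ 15.39,  -0.14, 100.  ]), array([  0.6 , -15.99, 100.  ]), array([  0.6 ,  15.69, 100.  ])]
mouth 0.1035 [array([ -1.14,  -0.16, 103.5 ]), array([ 14.75,  -0.15, 103.5 ]), array([ -0.23, -16.21, 103.5 ]), array([ -0.23,  15.89, 103.5 ])]
mouth 0.106 [array([ -1.75,  -0.17, 106.  ]), array([ 14.3 ,  -0.16, 106.  ]), array([ -0.83, -16.37, 106.  ]), array([ -0.82,  16.03, 106.  ])]
collar 0.0065 [array([16.68, -0.03,  6.5 ]), array([  0.3, -17.1,   6.5]), array([ 0.31, 17.02,  6.5 ])]
collar 0.0085 [array([16.13, -0.03,  8.5 ]), array([ -0.44, -17.3 ,   8.5 ]), array([-0.43, 17.21,  8.5 ])]
collar 0.0105 [array([15.58, -0.04, 10.5 ]), array([ -1.18, -17.51,  10.5 ]), array([-1.17, 17.4 , 10.5 ])]
knobtop [array([  9.32,   0.48, -31.5 ]), array([  0.32,  -9.16, -31.5 ]), array([  0.32,  10.2 , -31.5 ])]
```

```bash
python3 - <<'E'
from h import *
R=Rt(np.deg2rad(-4.85)); np.set_printoptions(precision=5,suppress=True)
print(R@np.array([-.0023,-.0004,.055])/.75/6, 'per mm z',R[:,2]*.001/.75,'x',R[:,0]*.001/.75,'y',R[:,1]*.001/.75)
E
```

```text
[ 0.00652 -0.00107 -0.0103 ] per mm z [ 0.00072 -0.00006 -0.00112] x [0.00011 0.00133 0.     ] y [ 0.00111 -0.00009  0.00073]
```

```bash
python3 -m handwheel '[[[0.0065,-0.0011,-0.0103],[0,0,0],-1],[[0.0065,-0.0011,-0.0103],[0,0,0],-1],[[0.0065,-0.0011,-0.0103],[0,0,0],-1],[[0.0065,-0.0011,-0.0103],[0,0,0],-1],[[0.0065,-0.0011,-0.0103],[0,0,0],-1],[[0.0065,-0.0011,-0.0103],[0,0,0],-1],[[0,0,0],[0,0,0],-1],[[0,0,0],[0,0,0],-1],[[0,0,0],[0,0,0],-1]]'
python3 - <<'E'
from h import *
from workcell import eyes,readout
import cv2
s,W=wrist('w4'); print(s['tcp_pos'],s['eef_rot'].tolist())
o=[]
M=np.array([.6125,-.1568,.169])
for n,c in (('scene',A),('side',B)):
    d=eyes.read_camera(n)['color']; cv2.imwrite(f'pics/{n}4.png',d)
    q=c.proj((s['tcp_pos']+M)/2).astype(int); x0,y0=q[0]-20,q[1]-20; print(n,x0,y0)
    o.append(cv2.resize(d[y0:y0+40,x0:x0+40],(400,400),interpolation=cv2.INTER_CUBIC))
w=cv2.resize(cv2.imread('pics/w4.png')[150:220,176:336],(457,200))
cv2.imwrite('pics/m4.png',np.vstack([np.hstack(o),np.hstack([w,np.zeros((200,343,3),np.uint8)])]))
E
```

```text
time: 6.25
tcp_pos: [0.5868, -0.1563, 0.2087]
eef_rot: [[0.088, 0.835, 0.544], [0.996, -0.073, -0.048], [-0.0, 0.546, -0.838]]
wrist_force: [0.5, 0.1, -1.7]
finger_gap: 0.0189
finger_force: 58.9
[ 0.58678803 -0.15628527  0.2086974 ] [[0.08760551388125427, 0.8346930484613764, 0.5437028497146725], [0.9961552367125471, -0.07333180521860484, -0.0479290174482026], [-0.0001353062115219364, 0.5458112871621792, -0.8379081217523757]]
scene 157 105
side 300 176
```

View pics/m4.png

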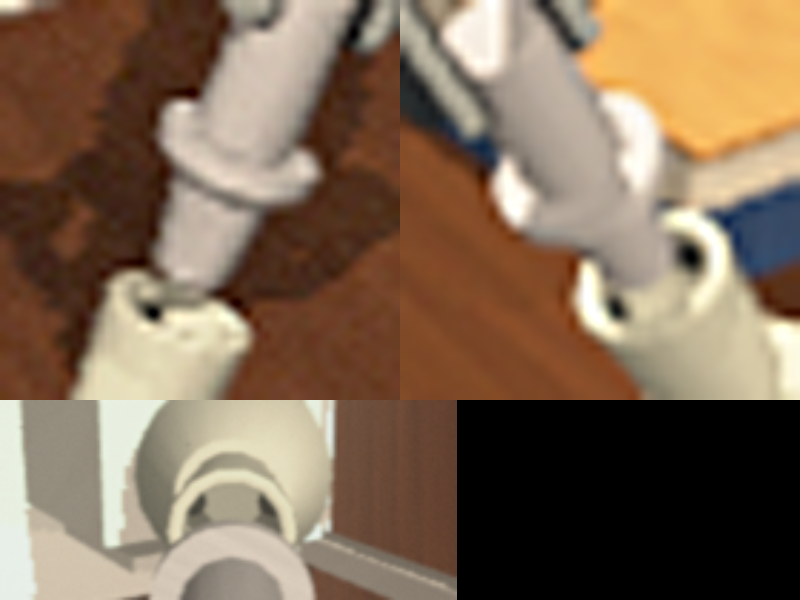

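```bash
python3 - <<'E'
from h import *
np.set_printoptions(precision=2,suppress=True)
W=Cam('w4.npz'); tcp=np.array([0.586788,-0.156285,0.208697]); R=Rt(np.deg2rad(-5.03))
px=lambda x,y:(176+x/2.857-.5,150+(y-400)/2.857-.5)
def cast(p,z):
    C=R.T@(W.C-tcp); d=R.T@W.ray(p); return (C+d*(z-C[2])/d[2])*1e3
for zm in(.046,.049,.052): print('mouth',[cast(px(*p),zm) for p in((232,468),(168,530),(297,530))])
for zc in(.0065,.0085): print('collar',[cast(px(*p),zc) for p in((232,525),(151,590),(314,590))])
print('knob base',cast(px(232,557),.0075))
# edges by gradient along centre column, and along rows
import cv2
g=cv2.cvtColor(cv2.imread('pics/w4.png'),cv2.COLOR_BGR2GRAY).astype(int)
print(g[160:212,257]); print(g[190,225:290])
J=lambda c:(np.array([c.proj(tcp+R@v)-c.proj(tcp) for v in np.eye(3)*.001])*10)
print('tile px per mm scene',J(A),'side',J(B))
E
```

```text
mouth [array([19.63, -0.06, 46.  ]), array([  4.03, -15.85,  46.  ]), array([ 4.03, 15.97, 46.  ])]
mouth [array([19.  , -0.07, 49.  ]), array([  3.18, -16.08,  49.  ]), array([ 3.18, 16.19, 49.  ])]
mouth [array([18.38, -0.07, 52.  ]), array([  2.33, -16.32,  52.  ]), array([ 2.33, 16.41, 52.  ])]
collar [array([16.23,  0.01,  6.5 ]), array([  2.47, -16.53,   6.5 ]), array([ 2.47, 16.74,  6.5 ])]
collar [array([15.68,  0.  ,  8.5 ]), array([  1.76, -16.72,   8.5 ]), array([ 1.75, 16.93,  8.5 ])]
knob base [9.21 0.   7.5 ]
[207 208 207 215 221 223 223 220 179 154 152 155 154 162 197 226 225 219
 204 168 159 164 163 162 163 163 163 163 163 163 164 159 150 160 195 203
 201 200 201 205 207 207 207 208 193 156 140 142 141 142 144 142]
[176 156 122 105 105 108 109 110 108 117 153 194 216 222 221 194 141 100
  88  94  99 106 113 129 150 163 165 163 164 164 163 163 164 162 163 161
 163 161 161 162 152 131 107  98  92  83  77  92 142 188 211 220 222 200
 175 174 173 168 166 162 158 154 152 168 188]
tile px per mm scene [[ 1.8   2.28]
 [-4.03 -0.96]
 [-1.72  4.06]] side [[-2.51 -2.54]
 [ 4.07 -3.22]
 [ 2.14  3.15]]
```

In the side and scene tiles the tip is poised over the rim. The wrist tile shows the rim at x 168–297 and the collar at 150–314, so tool-y is aligned. The rim's top edge implies about +2.5 mm along tool x. I'll correct that, then enter slowly.

```bash
python3 -m handwheel '[[[0.0003,0.0033,0],[0,0,0],-1],[[0,0,0],[0,0,0],-1],[[0,0,0],[0,0,0],-1],[[0,0,0],[0,0,0],-1]]' 
python3 - <<'E'
from h import *
import cv2
np.set_printoptions(precision=2,suppress=True,linewidth=150)
s,W=wrist('w5'); tcp=s['tcp_pos'];R=s['eef_rot']; print(np.round(tcp,4),s['wrist_force'],s['ft_torque'])
def cast(p,z):
    C=R.T@(W.C-tcp); d=R.T@W.ray(p); return (C+d*(z-C[2])/d[2])*1e3
g=cv2.cvtColor(cv2.imread('pics/w5.png'),cv2.COLOR_BGR2GRAY).astype(int)
print('col',g[160:212,257]); print('row188',g[188,225:292])
for y in range(172,200,2): print(y,cast((257,y),.050),cast((257,y),.0075))
print((R.T@(np.array([.613,-.156,.167])-tcp))*1e3)
E
```

```text
time: 6.9
tcp_pos: [0.5868, -0.1537, 0.2081]
eef_rot: [[0.088, 0.835, 0.543], [0.996, -0.073, -0.048], [-0.0, 0.545, -0.838]]
wrist_force: [0.5, 0.4, -1.2]
finger_gap: 0.0189
finger_force: 58.9
[ 0.59 -0.15  0.21] [ 0.5   0.39 -1.18] [ 0.03  0.62 -0.  ]
col [203 203 204 206 207 207 212 220 222 223 219 186 154 150 154 155 154 165 211 225 223 213 189 167 161 162 163 162 163 164 161 159 150 159 195 203 201
 200 204 207 207 208 208 207 195 155 141 143 142 142 144 144]
row188 [140 107 104 108 110 110 113 113 112 115 115 115 127 157 193 216 221 223 218 185 130  78  70 101 143 163 163 164 162 163 162 162 163 163 163 163 163
 163 162 164 161 144 104  70  81 126 177 206 217 221 222 214 198 193 198 196 195 190 186 185 181 175 171 168 164 169 181]
172 [19.73  0.07 50.  ] [28.4   0.17  7.5 ]
174 [18.29  0.07 50.  ] [27.25  0.17  7.5 ]
176 [16.85  0.07 50.  ] [26.1   0.17  7.5 ]
178 [15.41  0.07 50.  ] [24.94  0.17  7.5 ]
180 [13.95  0.07 50.  ] [23.77  0.17  7.5 ]
182 [12.5   0.07 50.  ] [22.6   0.17  7.5 ]
184 [11.03  0.07 50.  ] [21.43  0.17  7.5 ]
186 [ 9.57  0.07 50.  ] [20.25  0.17  7.5 ]
188 [ 8.1   0.07 50.  ] [19.07  0.17  7.5 ]
190 [ 6.62  0.07 50.  ] [17.89  0.17  7.5 ]
192 [ 5.14  0.07 50.  ] [16.7   0.17  7.5 ]
194 [ 3.65  0.07 50.  ] [15.51  0.17  7.5 ]
196 [ 2.16  0.07 50.  ] [14.31  0.16  7.5 ]
198 [ 0.66  0.06 50.  ] [13.11  0.16  7.5 ]
[ 0.02 -0.4  48.8 ]
```

```bash
python3 -m handwheel '[[[0.0022,-0.0002,-0.0034],[0,0,0],-1],[[0.0022,-0.0002,-0.0034],[0,0,0],-1],[[0.0022,-0.0002,-0.0034],[0,0,0],-1],[[0.0014,-0.0001,-0.0022],[0,0,0],-1],[[0.0014,-0.0001,-0.0022],[0,0,0],-1],[[0,0,0],[0,0,0],-1],[[0,0,0],[0,0,0],-1]]'; python3 - <<'E'
from workcell import readout
s=readout.sense();R=s['eef_rot'];print('F tool',R.T@s['wrist_force'],'M',R.T@s['ft_torque'],R.T@(__import__('numpy').array([.613,-.156,.167])-s['tcp_pos'])*1e3)
E
```

```text
time: 7.82
tcp_pos: [0.5939, -0.1543, 0.1972]
eef_rot: [[0.088, 0.835, 0.543], [0.996, -0.073, -0.048], [-0.0, 0.545, -0.838]]
wrist_force: [0.1, 0.2, -0.7]
finger_gap: 0.0183
finger_force: 58.9
F tool [ 0.19895365 -0.32398632  0.64517176] M [ 0.67967963 -0.0187374  -0.01353377] [-3.06743591e-02 -4.28894912e-01  3.58016172e+01]
```

```bash
cat > f.py <<'E'
from workcell import readout
import numpy as np
s=readout.sense();R=s['eef_rot'];print('F tool',np.round(R.T@s['wrist_force'],2),'M',np.round(R.T@s['ft_torque'],2),np.round(R.T@(np.array([.613,-.156,.167])-s['tcp_pos'])*1e3,2))
E
python3 -m handwheel '[[[0.0014,-0.0001,-0.0022],[0,0,0],-1],[[0.0014,-0.0001,-0.0022],[0,0,0],-1],[[0.0014,-0.0001,-0.0022],[0,0,0],-1],[[0,0,0],[0,0,0],-1]]'; python3 f.py;  python3 -m handwheel '[[[0.0014,-0.0001,-0.0022],[0,0,0],-1],[[0.0014,-0.0001,-0.0022],[0,0,0],-1],[[0.0014,-0.0001,-0.0022],[0,0,0],-1],[[0,0,0],[0,0,0],-1]]'; python3 f.py
```

```text
time: 8.32
tcp_pos: [0.5976, -0.1543, 0.1924]
eef_rot: [[0.087, 0.835, 0.544], [0.996, -0.073, -0.048], [-0.0, 0.546, -0.838]]
wrist_force: [1.4, -0.3, -0.5]
finger_gap: 0.0192
finger_force: 58.9
F tool [-0.21  0.88  1.23] M [0.39 0.22 0.04] [-0.31 -0.85 29.77]
time: 8.82
tcp_pos: [0.6006, -0.1548, 0.1877]
eef_rot: [[0.088, 0.835, 0.544], [0.996, -0.073, -0.048], [-0.0, 0.546, -0.838]]
wrist_force: [-0.0, -0.3, 2.2]
finger_gap: 0.0189
finger_force: 59.2
F tool [-0.33  1.2  -1.83] M [0.27 0.15 0.05] [-0.07 -0.84 24.1 ]
```

```bash
for i in 1; do python3 -m handwheel '[[[0.0014,-0.0001,-0.0022],[0,0,0],-1],[[0.0014,-0.0001,-0.0022],[0,0,0],-1],[[0.0014,-0.0001,-0.0022],[0,0,0],-1],[[0,0,0],[0,0,0],-1]]'; done; python3 f.py; python3 -m handwheel '[[[0.0014,-0.0001,-0.0022],[0,0,0],-1],[[0.0014,-0.0001,-0.0022],[0,0,0],-1],[[0.0014,-0.0001,-0.0022],[0,0,0],-1],[[0,0,0],[0,0,0],-1]]'; python3 f.py
```

```text
time: 9.32
tcp_pos: [0.6037, -0.155, 0.1826]
eef_rot: [[0.088, 0.835, 0.543], [0.996, -0.073, -0.048], [-0.0, 0.546, -0.838]]
wrist_force: [-0.7, 0.5, 4.4]
finger_gap: 0.019
finger_force: 59.4
F tool [ 0.43  1.74 -4.09] M [0.07 0.25 0.04] [-0.19 -0.66 18.18]
time: 9.82
tcp_pos: [0.6065, -0.1551, 0.1772]
eef_rot: [[0.087, 0.835, 0.543], [0.996, -0.073, -0.048], [0.0, 0.545, -0.839]]
wrist_force: [-1.0, 0.4, 4.6]
finger_gap: 0.0191
finger_force: 59.4
F tool [ 0.34  1.6  -4.39] M [ 0.22  0.28 -0.  ] [-0.33 -0.07 12.16]
```

```bash
for i in 1; do python3 -m handwheel '[[[0.0014,-0.0001,-0.0022],[0,0,0],-1],[[0.0014,-0.0001,-0.0022],[0,0,0],-1],[[0,0,0],[0,0,0],-1]]'; done; python3 f.py; python3 -m handwheel '[[[0.0014,-0.0001,-0.0022],[0,0,0],-1],[[0.0014,-0.0001,-0.0022],[0,0,0],-1],[[0,0,0],[0,0,0],-1]]'; python3 f.py;  python3 -m handwheel '[[[0.0014,-0.0001,-0.0022],[0,0,0],-1],[[0.0014,-0.0001,-0.0022],[0,0,0],-1],[[0,0,0],[0,0,0],-1]]'; python3 f.py
```

```text
time: 10.2
tcp_pos: [0.6085, -0.1553, 0.174]
eef_rot: [[0.087, 0.835, 0.543], [0.996, -0.073, -0.048], [0.0, 0.545, -0.839]]
wrist_force: [-1.7, 0.8, 5.6]
finger_gap: 0.0188
finger_force: 59.5
F tool [ 0.68  1.56 -5.72] M [0.3  0.28 0.04] [-0.28 -0.01  8.39]
time: 10.58
tcp_pos: [0.6103, -0.1555, 0.1706]
eef_rot: [[0.088, 0.836, 0.542], [0.996, -0.073, -0.048], [0.0, 0.544, -0.839]]
wrist_force: [-2.9, 1.2, 5.9]
finger_gap: 0.0188
finger_force: 59.6
F tool [ 0.93  0.7  -6.59] M [0.43 0.25 0.02] [-0.24  0.29  4.51]
time: 10.95
tcp_pos: [0.6125, -0.1557, 0.1675]
eef_rot: [[0.088, 0.835, 0.543], [0.996, -0.073, -0.048], [0.0, 0.545, -0.839]]
wrist_force: [-3.8, 1.6, 7.0]
finger_gap: 0.019
finger_force: 59.7
F tool [ 1.22  0.51 -8.06] M [0.39 0.2  0.05] [-0.21  0.19  0.67]
```

```bash
python3 -m handwheel '[[[0.0014,-0.0001,-0.0022],[0,0,0],-1],[[0.0014,-0.0001,-0.0022],[0,0,0],-1],[[0,0,0],[0,0,0],-1]]'; python3 f.py; python3 -m handwheel '[[[0.0014,-0.0001,-0.0022],[0,0,0],-1],[[0.0014,-0.0001,-0.0022],[0,0,0],-1],[[0,0,0],[0,0,0],-1]]'; python3 f.py
python3 - <<'E'
from workcell import eyes,readout
import cv2,numpy as np
o=[]
from h import A,B
s=readout.sense()
for n,c in (('scene',A),('side',B)):
    d=eyes.read_camera(n)['color']; cv2.imwrite(f'pics/{n}6.png',d)
    q=c.proj(s['tcp_pos']).astype(int); print(q)
    o.append(cv2.resize(d[q[1]-25:q[1]+25,q[0]-20:q[0]+20],(400,500),interpolation=cv2.INTER_CUBIC))
cv2.imwrite('pics/m6.png',np.hstack(o))
E
```

```text
time: 11.32
tcp_pos: [0.6146, -0.1559, 0.1644]
eef_rot: [[0.088, 0.835, 0.543], [0.996, -0.073, -0.048], [0.0, 0.545, -0.839]]
wrist_force: [-5.1, 0.7, 7.5]
finger_gap: 0.0185
finger_force: 59.9
F tool [ 0.26 -0.27 -9.1 ] M [0.48 0.2  0.05] [-0.22  0.1  -3.05]
time: 11.7
tcp_pos: [0.6167, -0.1561, 0.1613]
eef_rot: [[0.088, 0.835, 0.543], [0.996, -0.073, -0.048], [0.0, 0.545, -0.839]]
wrist_force: [-5.5, 2.8, 9.2]
finger_gap: 0.0185
finger_force: 60.1
F tool [  2.33   0.18 -10.81] M [0.54 0.28 0.02] [-0.26  0.07 -6.8 ]
[172 138]
[325 205]
```

View pics/m6.png

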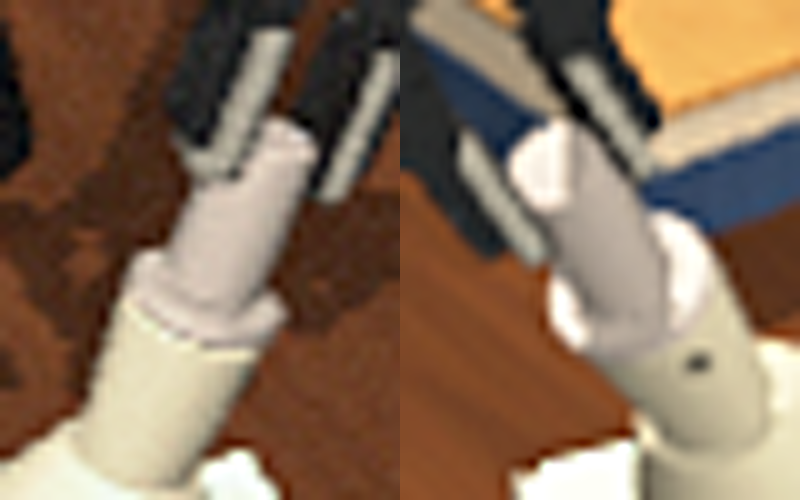

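The scene tile shows the collar on the rim with no gap. The last push stiffened to the pure spring rate (0.45 N/mm), which also points to seated. One more short push to confirm, then I ease back before releasing.

```bash
python3 -m handwheel '[[[0.0011,-0.0001,-0.0017],[0,0,0],-1],[[0.0011,-0.0001,-0.0017],[0,0,0],-1],[[0,0,0],[0,0,0],-1],[[0,0,0],[0,0,0],-1]]'; python3 f.py; python3 -m handwheel '[[[-0.0022,0.0002,0.0034],[0,0,0],-1],[[-0.0022,0.0002,0.0034],[0,0,0],-1],[[-0.0022,0.0002,0.0034],[0,0,0],-1],[[-0.0022,0.0002,0.0034],[0,0,0],-1],[[-0.0022,0.0002,0.0034],[0,0,0],-1],[[0,0,0],[0,0,0],-1],[[0,0,0],[0,0,0],-1]]'; python3 f.py
```

```text
time: 12.3
tcp_pos: [0.6183, -0.1559, 0.1589]
eef_rot: [[0.087, 0.835, 0.543], [0.996, -0.073, -0.047], [0.0, 0.545, -0.838]]
wrist_force: [-6.0, 2.3, 9.5]
finger_gap: 0.0187
finger_force: 60.1
F tool [  1.81  -0.03 -11.37] M [ 0.49  0.37 -0.05] [-0.59 -0.03 -9.69]
time: 13.18
tcp_pos: [0.6104, -0.1552, 0.171]
eef_rot: [[0.087, 0.835, 0.543], [0.996, -0.073, -0.048], [0.0, 0.545, -0.839]]
wrist_force: [-1.1, 0.8, 4.9]
finger_gap: 0.0188
finger_force: 59.5
F tool [ 0.74  1.71 -4.74] M [ 0.27  0.25 -0.05] [-0.59  0.08  4.8 ]
```

```bash
python3 -m handwheel '[[[0.0022,-0.0002,-0.0034],[0,0,0],-1],[[0.0022,-0.0002,-0.0034],[0,0,0],-1],[[0.0022,-0.0002,-0.0034],[0,0,0],-1],[[0.0022,-0.0002,-0.0034],[0,0,0],-1],[[0.0022,-0.0002,-0.0034],[0,0,0],-1],[[0,0,0],[0,0,0],-1],[[0,0,0],[0,0,0],-1]]'>/dev/null; python3 f.py; python3 -m handwheel '[[[0.0011,-0.0001,-0.0017],[0,0,0],-1],[[0,0,0],[0,0,0],-1]]'>/dev/null; python3 f.py; python3 -m handwheel '[[[0.0011,-0.0001,-0.0017],[0,0,0],-1],[[0,0,0],[0,0,0],-1],[[0,0,0],[0,0,0],-1]]' >/dev/null; python3 f.py;python3 -m handwheel '[[[0,0,0],[0,0,0],-1]]' >/dev/null; python3 f.py
```

```text
F tool [  2.39  -0.26 -10.97] M [ 0.51  0.38 -0.06] [-0.55 -0.01 -9.9 ]
F tool [  1.7   -0.7  -11.37] M [0.56 0.45 0.03] [ -0.55  -0.02 -11.37]
F tool [  1.28  -0.58 -12.91] M [0.58 0.36 0.01] [ -0.55  -0.04 -12.77]
F tool [  1.97  -0.25 -11.93] M [0.52 0.36 0.03] [ -0.58  -0.03 -12.74]
```

No more sliding: loading and unloading curves coincide. I ease back to the flask's rest position.

```bash
python3 -m handwheel '[[[-0.0022,0.0002,0.0034],[0,0,0],-1],[[-0.0022,0.0002,0.0034],[0,0,0],-1],[[-0.0022,0.0002,0.0034],[0,0,0],-1],[[-0.0022,0.0002,0.0034],[0,0,0],-1],[[-0.0022,0.0002,0.0034],[0,0,0],-1],[[-0.0022,0.0002,0.0034],[0,0,0],-1],[[-0.0022,0.0002,0.0034],[0,0,0],-1],[[0,0,0],[0,0,0],-1],[[0,0,0],[0,0,0],-1]]'>/dev/null; python3 f.py; python3 -m handwheel '[[[-0.0014,0.0001,0.0022],[0,0,0],-1],[[-0.0014,0.0001,0.0022],[0,0,0],-1],[[0,0,0],[0,0,0],-1],[[0,0,0],[0,0,0],-1]]'>/dev/null; python3 f.py
```

```text
F tool [ 1.91  1.44 -3.61] M [ 0.13  0.3  -0.01] [-0.56  0.09  7.74]
F tool [ 1.41  1.32 -1.57] M [0.11 0.22 0.02] [-0.53  0.13 11.75]
```

```bash
python3 -m handwheel '[[[-0.0011,0.0001,0.0017],[0,0,0],-1],[[0,0,0],[0,0,0],-1],[[0,0,0],[0,0,0],-1]]'>/dev/null; python3 f.py; python3 -m handwheel '[[[0,0,0],[0,0,0],-0.3],[[0,0,0],[0,0,0],0],[[0,0,0],[0,0,0],0.1],[[0,0,0],[0,0,0],0.1],[[0,0,0],[0,0,0],0.1]]'; python3 f.py
```

```text
F tool [ 2.    1.41 -0.58] M [ 0.13  0.22 -0.  ] [-0.52  0.11 13.29]
time: 17.42
tcp_pos: [0.6057, -0.1549, 0.1781]
eef_rot: [[0.087, 0.835, 0.543], [0.996, -0.073, -0.048], [-0.0, 0.545, -0.839]]
wrist_force: [0.0, -0.0, 0.1]
finger_gap: 0.0469
finger_force: 0.0
F tool [-0.02  0.04 -0.04] M [0.58 0.03 0.02] [-0.41  0.1  13.3 ]
```

Released with no contact. Now I retreat along the axis and check numerically.

```bash
python3 -m handwheel '[[[-0.0072,0.0006,0.0112],[0,0,0],0.1],[[-0.0144,0.0012,0.0224],[0,0,0],0.1],[[-0.0144,0.0012,0.0224],[0,0,0],0.1],[[-0.0144,0.0012,0.0224],[0,0,0],0.1],[[-0.0144,0.0012,0.0224],[0,0,0],0.1],[[-0.0144,0.0012,0.0224],[0,0,0],0.1],[[0,0,0],[0,0,0],0.1],[[0,0,0],[0,0,0],0.1]]'
python3 - <<'E'
from h import *
import cv2
from workcell import eyes
np.set_printoptions(linewidth=200,suppress=True,precision=2)
M=np.array([.613,-.156,.167]); n=-Rt()[:,2]
for nm,c in(('scene',A),('side',B)):
    d=eyes.read_camera(nm)['color']; cv2.imwrite(f'pics/{nm}7.png',d)
    ex=cv2.imread(f'pics/{nm}6.png'); h=cv2.cvtColor(d,cv2.COLOR_BGR2HSV)
    # axis profile: B-R colour difference and value along the axis from mouth, -20..60 mm
    for r in (0,.013):
        u=np.cross(n,(c.C-M));u/=np.linalg.norm(u)
        print(nm,r,[ (k,int(d[int(round(p[1])),int(round(p[0])),2])-int(d[int(round(p[1])),int(round(p[0])),0]),int(h[int(round(p[1])),int(round(p[0])),2])) for k in range(-16,60,4) for p in [c.proj(M+n*k/1e3+u*r)]])
s,W=wrist('w7')
ds=cv2.absdiff(cv2.imread('pics/scene7.png'),cv2.imread('pics/scene0.png')).max(2)>40
for k,(x,y) in dict(big=(352,318),diya=(277,172),bottle=(258,310),tin=(234,274)).items(): print(k,ds[y-25:y+25,x-25:x+25].mean())
E
```

```text
time: 18.42
tcp_pos: [0.5462, -0.1499, 0.2702]
eef_rot: [[0.087, 0.835, 0.543], [0.996, -0.073, -0.047], [0.0, 0.545, -0.839]]
wrist_force: [-0.1, 0.0, -0.7]
finger_gap: 0.047
finger_force: 0.0
scene 0 [(-16, 46, 226), (-12, 44, 225), (-8, 48, 227), (-4, 38, 234), (0, 34, 217), (4, 28, 184), (8, 30, 208), (12, 33, 208), (16, 31, 212), (20, 31, 212), (24, 31, 213), (28, 32, 209), (32, 35, 219), (36, 32, 218), (40, 32, 216), (44, 28, 226), (48, 30, 199), (52, 50, 61), (56, 50, 74)]
scene 0.013 [(-16, 31, 155), (-12, 38, 186), (-8, 44, 193), (-4, 41, 196), (0, 26, 187), (4, 28, 196), (8, 24, 180), (12, 18, 143), (16, 34, 107), (20, 67, 96), (24, 24, 115), (28, 27, 69), (32, 44, 64), (36, 22, 119), (40, 29, 89), (44, 40, 70), (48, 56, 70), (52, 55, 62), (56, 55, 75)]
side 0 [(-16, 40, 200), (-12, 25, 178), (-8, 27, 179), (-4, 28, 183), (0, 27, 184), (4, 29, 182), (8, 27, 182), (12, 28, 179), (16, 26, 177), (20, 25, 175), (24, 27, 179), (28, 27, 180), (32, 26, 172), (36, 36, 217), (40, 21, 250), (44, 21, 247), (48, 19, 248), (52, 19, 251), (56, 36, 233)]
side 0.013 [(-16, 44, 197), (-12, 44, 200), (-8, 38, 186), (-4, 36, 236), (0, 13, 255), (4, 17, 255), (8, 21, 253), (12, 13, 255), (16, 41, 233), (20, 44, 155), (24, 42, 161), (28, 37, 162), (32, 39, 161), (36, 40, 155), (40, 38, 150), (44, 40, 168), (48, 98, 149), (52, 128, 193), (56, 154, 247)]
big 0.0
diya 0.0
bottle 0.0
tin 0.0
```

```bash
python3 - <<'E'
from h import *
import cv2
M=np.array([.612,-.157,.169]); n=-Rt()[:,2]
for nm,c in(('scene',A),('side',B)):
    d=cv2.imread(f'pics/{nm}7.png'); v=c.C-M; v-=n*(v@n); v/=np.linalg.norm(v)
    p=np.array([c.proj(M+n*k/1e3+v*.0165) for k in range(-12,10)],np.float32)
    q=cv2.remap(d,p[None,:,0],p[None,:,1],cv2.INTER_LINEAR)[0].astype(int)
    print(nm,[(k,int(b[2]-b[0]),int(b.max())) for k,b in zip(range(-12,10),q)])
    # knob far/top edge: metal ends along axis at radius 0
    p=np.array([c.proj(M+n*k/1e3-v*.0105) for k in range(36,56)],np.float32)
    q=cv2.remap(d,p[None,:,0],p[None,:,1],cv2.INTER_LINEAR)[0].astype(int); print('  top',[(k,int(b.max())) for k,b in zip(range(36,56),q)])
E
```

```text
scene [(-12, 45, 226), (-11, 45, 226), (-10, 43, 227), (-9, 43, 228), (-8, 43, 227), (-7, 45, 227), (-6, 45, 226), (-5, 45, 226), (-4, 45, 227), (-3, 45, 229), (-2, 44, 232), (-1, 41, 233), (0, 37, 225), (1, 32, 217), (2, 30, 215), (3, 30, 217), (4, 31, 218), (5, 31, 211), (6, 29, 202), (7, 28, 194), (8, 29, 190), (9, 29, 189)]
  top [(36, 219), (37, 220), (38, 215), (39, 206), (40, 202), (41, 199), (42, 194), (43, 186), (44, 173), (45, 130), (46, 89), (47, 72), (48, 71), (49, 74), (50, 76), (51, 77), (52, 77), (53, 77), (54, 76), (55, 73)]
side [(-12, 42, 189), (-11, 39, 177), (-10, 37, 168), (-9, 33, 154), (-8, 30, 137), (-7, 28, 129), (-6, 29, 132), (-5, 34, 148), (-4, 36, 162), (-3, 40, 177), (-2, 42, 190), (-1, 43, 199), (0, 39, 197), (1, 35, 193), (2, 31, 188), (3, 28, 183), (4, 25, 179), (5, 25, 177), (6, 26, 177), (7, 27, 178), (8, 27, 179), (9, 27, 180)]
  top [(36, 248), (37, 248), (38, 249), (39, 249), (40, 250), (41, 252), (42, 251), (43, 247), (44, 236), (45, 211), (46, 179), (47, 149), (48, 145), (49, 150), (50, 161), (51, 162), (52, 163), (53, 166), (54, 167), (55, 165)]
```

Ceramic meets metal directly at the rim with no gap, and the knob top is 45 mm above it, as it should be at home. Handing in.

```bash
python3 -c "
from workcell import sign_off
print(sign_off())"
```

```text
the job is handed in; nothing more can be done
None
```

The small stopper is pressed home in the flask with its collar flush on the rim and the gripper clear; the big stopper, saucer, bottle and tin have not moved, and the job was handed in at about 18.5 s of the 43 s allowed.

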